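# Turn the shaving mirror over and swing it out above the basin

### The arm

A 6-joint arm with a two-finger parallel gripper is mounted at the origin on the work surface. World frame = base frame: x ahead of the robot, y to its left, z up, the work surface at z = 0. Lengths are in m, angles in rad, forces in N, time in s.
With the tool pointing down it reaches from about 0.35 to 0.975 m from the base axis. Payload 4.9 kg.
Tool frame: the origin (TCP) lies at the very end of the fingers, on their centre line; the grasp point (between the pads) lies 19 mm behind it; z points along the fingers, y is the line along which they close (so a half turn about z gives the same grasp; the last joint's range is limited). The gripper opens to 85 mm and grips with 20 to 120 N. Pads are 22 mm wide; open, the fingers measure 114 mm over their backs; the gripper's body (76 mm by 85 mm) begins 54 mm behind the grasp point. The pads swing forward as they close: fully open they stand 13 mm farther back than shut.
Start: joints at [-1.297, 0.053, 1.613, -0, 1.476, -0.119], TCP at [0.239, -0.577, 0.231] pointing down, gripper open.
Joint ranges: [-3.01, 3.01], [-1.01, 2.22], [0.06, 2.58], [-1.02, 4.17], [0.09, 2.62], [-3.14, 3.14]. Speed limits (rad/s): [2.57, 2.57, 3.14, 3.14, 3.14, 3.14].

### API

Orientations are given as a unit quaternion [w, x, y, z].
In Python, from plant import manip gives the robot as it stands.
- The arm moves only by the tool send_rows, never from a script. Its argument "increments" is a list of rows, each an object of numbers: "claw": the closure, from -1 (fully open) to 1 (shut); "dx", "dy", "dz": the shift along the tool's x, y, z in units of 0.5 m (1.0 is 0.5 m); "yaw": the turn about the tool's z in units of 1.5 rad (1.0 is 1.5 rad). A call has 1 to 20 rows; each row is the pose to reach, as a shift and turn from the pose commanded when the call began, along the tool's axes at that moment; what a row does not reach only later rows make up. A row lasts 1/8 s, in which the tool goes at most 62.5 mm and 10.7 degrees, less where a joint would pass 70% of its speed; a pose out of reach is approached as far as the arm can. A call with a number of a shift or a turn outside -1 to 1 is refused whole. A call with a gripper value outside its range is refused whole. The fingers move at their own pace and stop on an object; the grip force is fixed at half the most. Time passes only in rows, so rows that repeat a pose let the fingers close. It gives the time, the measured TCP pose, the force, the opening and the grip force at its end, in the units of the state.
- manip.state(): the state, without advancing time (a new reading comes with each control period).
- manip.grab_frame(name): name is "scene" or "top" or "wrist"; returns the picture (420x560x3 uint8, red, green, blue); there is no depth.
- manip.camera_params(name): a dict with "camera_matrix" (3x3 intrinsics, pixels), "extrinsics" (4x4, takes a point from world to camera coordinates); the wrist camera has in their place "tool_from_camera" (4x4, takes a point from camera to tool coordinates, whose origin is the TCP and whose axes are the flange's). Camera axes: x right, y down, z forward; pixel columns grow to the right and rows downward; lengths in m; the calibration is good to about 2 mm. A picture is of the moment at which its call begins: read the wrist's pose just before it. camera_params takes no time and is no camera call.
- manip.job_done(): hands the job in; it is judged then, once.
The state is a dict: "time": time; "joint_pos": joint angles; "joint_vel": joint speeds; "joint_efforts": joint torques, N m; "tool_pos": TCP position; "tool_rot": TCP orientation; "contact_force": force on the tool from outside, world axes, zero at the start; "ft_torque": the same for the moment, N m; "gripper_width": opening from 0.0 (shut) to 1.0 (fully open); "grasp_force": force on a finger pad.
Only numpy, scipy, OpenCV 4.12 (cv2) and the standard library are available. Lean on these libraries where they do the work, as an engineer would, in place of code of your own. Each camera call takes 0.05 s, during which the arm holds its last target. There are 200 camera calls.

### The job

Someone is about to shave at the basin. Swing the round two-sided mirror out on its jointed arm until it hangs over the middle of the bowl, and turn it over in its yoke so that it stands upright with its magnifying face (the dished one with the broad rim) looking squarely out over the basin's front, the robot's side. Handle the glass gently, let go of the mirror so that it stays there, and leave the toiletries round about where they are.

Things in the scene. Friction and masses are not known exactly. Their poses are not given: they have to be found in the camera images.
- mirror: round two-sided mirror: black-framed disc 150 mm across, 14 mm thick, pivoted at its left and right edges in a U-shaped yoke. Origin: disc centre, always 238 mm above the counter. y axis: along the pivots, always level; x: out of the magnifying face; at the start the plain face looks to the robot's side and z points up within 20 degrees. Upper rim free to grasp across its 14 mm. Balanced
- view (a point): point 50 mm straight out from the mirror's centre on the magnifying side; axes as the mirror's. The magnifying face is dished glass in a broad black rim 18 mm wide; the plain face is flat glass nearly to the edge (3 mm rim). The mirror turns right round in its yoke, either way; its stiff pivots (0.05 N m of friction) hold it wherever it is left. Glass: keep finger forces under 160 N in all
- column: black post of the mirror arm, screwed to the counter behind and left of the basin: foot 84 mm across, top 90 mm high. Origin: centre of the foot on the counter; the first arm turns about the vertical axis through it
- arm1 (a joint): angle of the first arm, a bar 210 mm long between its pivots, at 90 to 107 mm height, about the column: 0 points to -x (towards the robot's side), growing anticlockwise seen from above; stops at -1.2 and 2.4. Stiff: 0.50 N m of friction
- arm2 (a joint): angle of the second arm, 210 mm between its pivots, at 108 to 125 mm height: 0 is square to the first arm, growing clockwise seen from above as it folds up; at its stop of -1.57 it is straight in line with the first arm, its other stop is 1.13. Stiff: 0.40 N m
- yoke (a joint): swivel of the yoke about the vertical pin at the end of the second arm, straight below the mirror's centre: at 0 the mirror's pivot axis lies along the second arm, growing anticlockwise seen from above; stops at -2.67 and 0.83, so the mirror cannot be faced about over the basin by swivelling, only by turning it over. Stiff: 0.20 N m
- basin: white ceramic basin fixed on the counter, 250 mm front to back (x), 360 mm wide (y), 85 mm high, with a black tap at the back right of it, its lever reaching 123 mm above the ledge and its spout ending 97 mm from the middle of the bowl. Origin: centre of its underside. Its front is -x
- bowl (a point): middle of the open bowl at rim height (85 mm above the counter, 45 mm to the +y side of the basin's centre). Axes as the basin's: -x is the basin's front
- soap_pump: amber pump bottle, 58 mm across, 180 mm high, loose; origin under its centre. Leave alone
- lotion_pump: amber pump bottle, 58 mm across, 180 mm high, loose; origin under its centre. Leave alone
- tumbler: white tumbler with two toothbrushes, 68 mm across, 190 mm high, loose; origin under its centre. Leave alone
- cream_jar: white jar with black cap, 62 mm across, 52 mm high, loose; origin under its centre. Leave alone
- razor: black razor lying down, 115 mm long, 20 mm high, loose; origin on the counter below its handle. Leave alone
- soap_dish: white dish with a bar of soap, 120 x 85 mm, 32 mm high, loose; origin under its centre. Leave alone
- hairbrush: black hairbrush lying down, 220 mm long, 30 mm high, loose; origin on the counter below the middle. Leave alone
- yoke_low (a point): lowest point of the mirror's yoke, 92 mm below the mirror's centre, on the swivel axis. The yoke is a half ring of 9 mm black bar, mean radius 88 mm, only below and beside the disc in the upright plane of its pivot axis; the pivot knobs reach 99 mm either side of the mirror's centre

How it is judged:
At the end, for the whole second after the job is handed in: The mirror's centre is within 30 mm (horizontally) of the middle of the bowl, its magnifying face looks towards the basin's front (-x of the basin), upright and square to it within 0.15 rad (8.6 degrees) in all, and it is at rest (horizontal distance between mirror and bowl below 0.03 m and x of view in the frame of bowl below 0 m and angle between the x axis of mirror and the x axis of bowl, either way round below 0.15 rad and linear speed of mirror below 0.01 m/s and angular speed of mirror below 0.05 rad/s); the robot touches nothing.
It fails at once if a bystanding toiletry moved by more than 30 mm or tipped over (distance of any of soap_pump, lotion_pump, tumbler, cream_jar, razor, soap_dish, hairbrush from where it was at the start of the episode above 0.03 m or angle between any of soap_pump, lotion_pump, tumbler, cream_jar, razor, soap_dish, hairbrush's own z axis and vertical above 0.5 rad).
It fails at once if the glass mirror is squeezed or pressed too hard: over 160 N from the fingers, both pads added (contact force between the fingers and mirror above 160 N).
It also fails if it takes over 64 s, if anything falls off the work surface, if the arm or the gripper's body presses on something with over 40 N, if the wrist force passes 120 N, or if a joint passes its speed limit or range.

## Working session

There is one attempt and no reset: what is moved stays moved. The work goes in short steps, Python scripts to look and compute and a tool call to move; the robot and the scene stay as the last step left them, time stands still between calls to the robot, and variables do not carry over. Pictures are saved under pics/ and viewed, at most 10 in all, crops included, and the job is handed in when it is done.

Besides the shell and the picture viewer there is one more tool, called as name(argument=value, ...) on one line, values as JSON. send_rows: Moves the arm, as the interface text tells. Shifts and turns lie within -1 to 1; 1 stands for 0.5 m of shift or 1.5 rad of turn. Its arguments: {"type":"object","properties":{"increments":{"type":"array","items":{"type":"object","properties":{"claw":{"type":"number"},"dx":{"type":"number"},"dy":{"type":"number"},"dz":{"type":"number"},"yaw":{"type":"number"}}}}},"required":["increments"]}

```bash
mkdir -p pics; ls; python3 - <<'E'
from plant import manip
import cv2,numpy as np
print(manip.state())
for n in ["scene","top"]:
    p=manip.camera_params(n);print(n,p)
    im=manip.grab_frame(n)[:,:,::-1]
    cv2.imwrite(f"pics/{n}0.png",cv2.resize(im,(800,600),interpolation=cv2.INTER_CUBIC))
    np.save(f"{n}0.npy",im)
print(manip.camera_params("wrist"))
E
```

```text
pics
{'time': 0.0, 'joint_pos': array([-1.29698764e+00,  5.33406007e-02,  1.61431348e+00,  2.87873648e-05,
        1.47597615e+00, -1.19008889e-01]), 'joint_vel': array([-9.39680240e-05, -3.26347265e-04,  4.04204081e-04,  2.60172230e-04,
        1.49371182e-03,  1.67078854e-04]), 'joint_efforts': array([-2.49384408e-03, -3.93686485e+01, -3.70178998e+01, -2.30088754e-04,
        7.09865824e-03,  1.56256554e-07]), 'tool_pos': array([ 0.23907841, -0.57679046,  0.23006145]), 'tool_rot': array([-1.01684679e-03,  9.80773480e-01,  1.95146979e-01, -6.44907284e-05]), 'contact_force': array([1.63012928, 0.21065065, 0.24259984]), 'ft_torque': array([-0.04284857, -0.03020817, -0.03364264]), 'grasp_force': 0.0, 'gripper_width': 1.0011950078534888}
scene {'camera_matrix': array([[460.78309337,   0.        , 278.9932357 ],
       [  0.        , 460.78309337, 210.81204295],
       [  0.        ,   0.        ,   1.        ]]), 'extrinsics': array([[ 0.65960001,  0.75150184,  0.01314564, -0.36011525],
       [ 0.44874947, -0.37972056, -0.80897232, -0.13346997],
       [-0.60295252,  0.53949725, -0.587
[... 355 characters left out ...]
, -0.02555767, -0.16524709,  0.61706156],
       [ 0.16481683,  0.01812749, -0.9861576 ,  0.99426524],
       [ 0.        ,  0.        ,  0.        ,  1.        ]])}
{'camera_matrix': array([[308.28563312,   0.        , 276.39576082],
       [  0.        , 308.28563312, 213.56982661],
       [  0.        ,   0.        ,   1.        ]]), 'tool_from_camera': array([[ 1.67350982e-04, -9.47824124e-01, -3.18793666e-01,
         8.30038500e-02],
       [ 9.99999544e-01,  4.58282690e-04, -8.37596579e-04,
         8.71296103e-04],
       [ 9.39991863e-04, -3.18793380e-01,  9.47823769e-01,
        -1.41901014e-01],
       [ 0.00000000e+00,  0.00000000e+00,  0.00000000e+00,
         1.00000000e+00]])}
```

View pics/scene0.png

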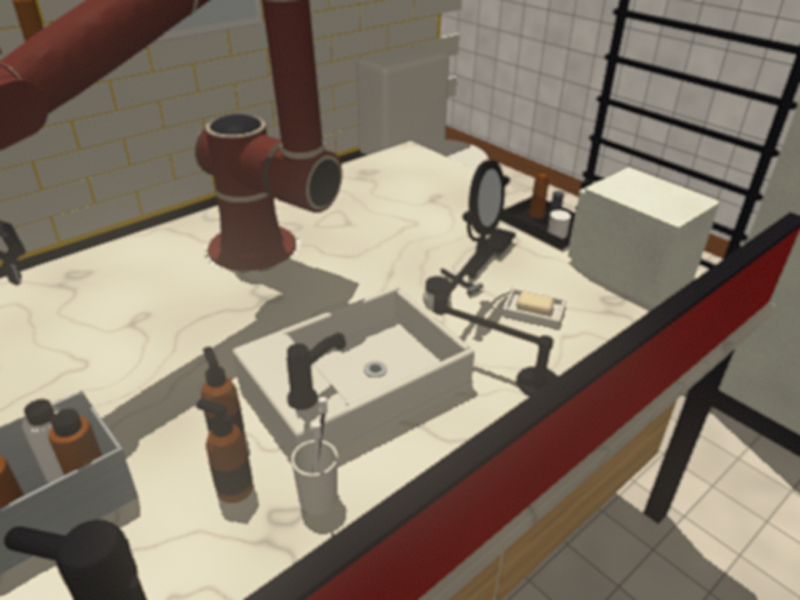

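View pics/top0.png

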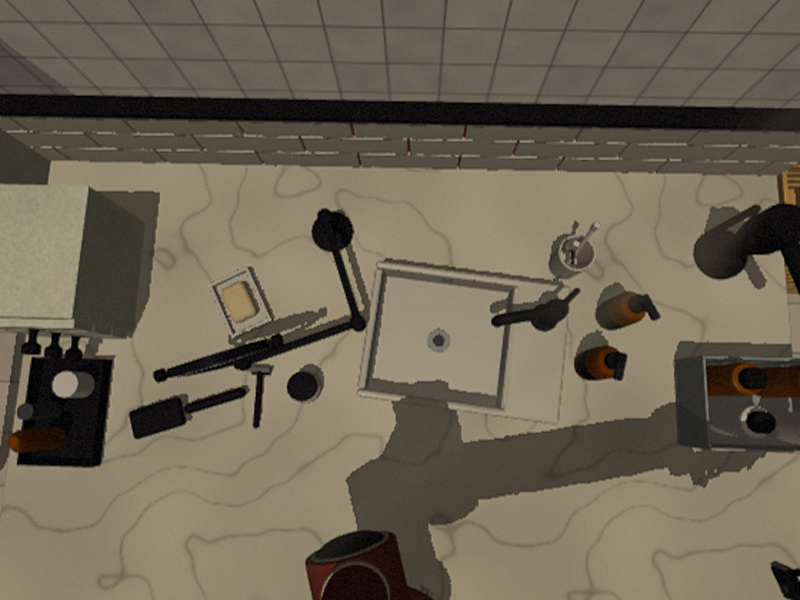

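The scene view shows the mirror disc at about (488,197). The top view shows the column at (332,230), the elbow at (358,323), the mirror knobs at (158,375) and (280,342), and the bowl drain at (438,341). I'll zoom in on both.

```bash
python3 - <<'E'
import cv2,numpy as np
t=np.load("top0.npy");s=np.load("scene0.npy")
a=cv2.resize(t[140:300,90:410],(800,400),interpolation=cv2.INTER_CUBIC)
b=cv2.resize(s[100:280,285:400],(383,600),interpolation=cv2.INTER_CUBIC) 
cv2.imwrite("pics/tc.png",a);cv2.imwrite("pics/sc.png",b)
E
```

```text
(no output)
```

View pics/tc.png

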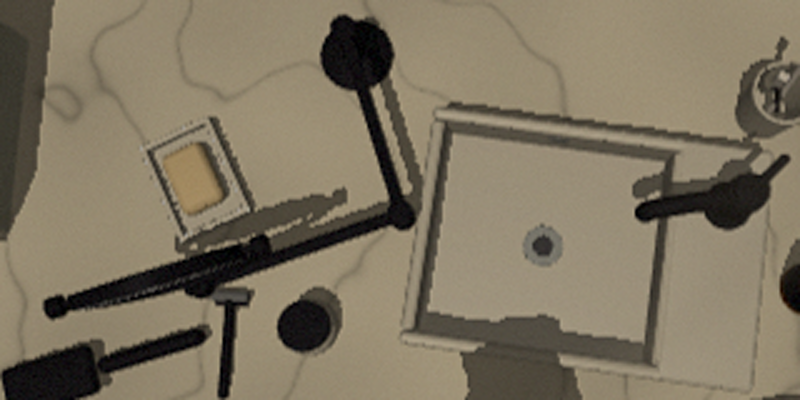

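View pics/sc.png

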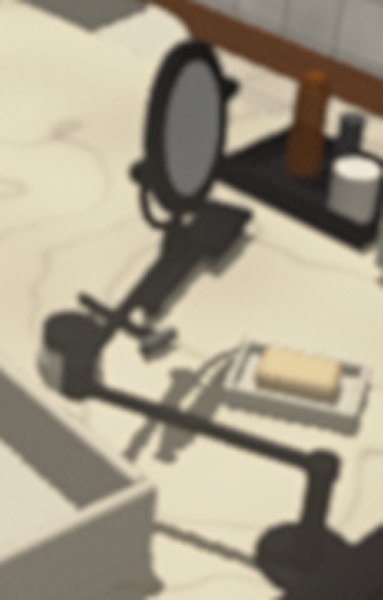

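```bash
cat > h.py <<'E'
import numpy as np
from scipy.optimize import least_squares
from plant import manip
C={n:manip.camera_params(n) for n in ("scene","top")}
def proj(n,P):
    P=np.atleast_2d(P);E=C[n]["extrinsics"];q=P@E[:3,:3].T+E[:3,3]
    q=q@C[n]["camera_matrix"].T;return q[:,:2]/q[:,2:]
def d(a): # dir of angle a: 0=-x, ccw
    return np.array([-np.cos(a),-np.sin(a),0])
Z=lambda p,z:np.array([p[0],p[1],z])
def fk(col,a1,a2,yk):
    e=Z(col,0)+.21*d(a1); b=a1-np.pi/2-a2; m=e+.21*d(b)
    return e,m,d(b+yk)   # elbow, mirror xy, pivot dir (mirror y)
E
cat > fit.py <<'E'
from h import *
f=lambda x,y:(90+x/2.5,140+y/2.5)
g=lambda x,y:(285+x/3.333,100+y/3.333)
def res(v,full=False):
    e,m,p=fk(v[:2],*v[2:5]); m=Z(m,.238)
    P=[("top",Z(v,.005),f(357,54)),("top",Z(e,.12),f(400,215)),("top",Z(m,.118),f(203,288)),
       ("top",m+.095*p,f(55,307)),("top",m-.095*p,f(260,246)),
       ("scene",m+.095*p,g(233,87)),("scene",m-.095*p,g(138,172)),("scene",Z(e,.125),g(72,330)),("scene",Z(v,.107),g(323,462))]
    return np.concatenate([proj(n,w)[0]-o for n,w,o in P])
s=least_squares(res,[.75,.2,.27,0,0],loss="soft_l1")
print("arm",s.x.round(4));print(res(s.x).reshape(-1,2).round(1).tolist())
e,m,p=fk(s.x[:2],*s.x[2:5]);print("elbow",e,"mirror",m,"pivot yaw",np.arctan2(p[1],p[0])-np.pi/2)
def tr(v):
    n0=np.array([p[1],-p[0],0]); th=np.linspace(0,6.283,200)
    t=v[0];x=n0*np.cos(t)-np.array([0,0,1])*np.sin(t);z=n0*np.sin(t)+np.array([0,0,1])*np.cos(t)
    q=proj("scene",Z(m,.238)+.006*x+.057*(np.outer(np.cos(th),p)+np.outer(np.sin(th),z)))
    q=(q-[285,100])*3.333
    return np.r_[q.min(0),q.max(0)]-[163,57,227,200]
for t in (-.35,-.2,0,.2,.35):print("tilt",t,tr([t]).round(0))
def rb(v):
    c,s_=np.cos(v[2]),np.sin(v[2]);r=[]
    for x,y,o in((.125,.18,f(441,104)),(-.125,.18,f(403,338)),(-.125,-.18,f(752,390)),(.125,-.18,f(765,145))):
        r.append(proj("top",[v[0]+c*x-s_*y,v[1]+s_*x+c*y,.085])[0]-o)
    return np.concatenate(r)
b=least_squares(rb,[.55,-.1,0]).x;print("basin",b,rb(b).round(1))
bowl=b[:2]+.045*np.array([-np.sin(b[2]),np.cos(b[2])]);print("bowl",bowl)
for z in(0.01,.02,.04):print("drain z",z,(proj("top",Z(bowl,z))[0]-[90,140])*2.5)
k=least_squares(lambda v:np.r_[fk(s.x[:2],v[0],v[1],v[2])[1][:2]-bowl,fk(s.x[:2],*v)[2][:2]-[-np.sin(b[2]),np.cos(b[2])]],[1.4,-.2,-1.5]).x
print("goal joints",k,"elbow",fk(s.x[:2],*k)[0])
for u in np.linspace(0,1,9):
    w=s.x[2:5]*(1-u)+k*u;_,q,pp=fk(s.x[:2],*w);print(u,q[:2].round(4),"yaw",round(np.arctan2(pp[1],pp[0])-np.pi/2,3))
E
python3 fit.py
```

```text
arm [ 0.7676  0.1483  0.3311 -0.0336 -0.0529]
[[0.3, 0.2], [-0.1, -0.2], [-1.5, -1.4], [-1.6, 0.0], [1.3, -0.2], [-1.4, -0.2], [-0.7, 0.1], [1.0, 8.2], [-0.8, -1.0]]
elbow [0.56898865 0.08007277 0.        ] mirror [0.49409755 0.27626482 0.        ] pivot yaw 0.31178104603453827
tilt -0.35 [-5.  2. -6. -7.]
tilt -0.2 [-1.  3. -9. -6.]
tilt 0 [-1.  6. -9. -7.]
tilt 0.2 [ -6.  11.  -4. -10.]
tilt 0.35 [-11.  17.   1. -13.]
basin [ 0.5506978  -0.11233542 -0.10576243] [-3.1 -0.9 -1.9  0.8  0.8 -0.5  4.1  0.2]
bowl [ 0.55544824 -0.06758686]
drain z 0.01 [542.48942065 243.09391484]
drain z 0.02 [542.91221553 242.16666359]
drain z 0.04 [543.78174133 240.25966582]
goal joints [ 1.56023316 -0.03884878 -1.70484437] elbow [ 0.76536423 -0.06164767  0.        ]
0.0 [0.4941 0.2763] yaw 0.312
0.125 [0.4776 0.2328] yaw 0.26
0.25 [0.468  0.1874] yaw 0.207
0.375 [0.4655 0.141 ] yaw 0.155
0.5 [0.4701 0.0947] yaw 0.103
0.625 [0.4817 0.0497] yaw 0.051
0.75 [0.5002 0.007 ] yaw -0.001
0.875 [ 0.5249 -0.0324] yaw -0.054
1.0 [ 0.5554 -0.0676] yaw -0.106
```

```bash
cat >> h.py <<'E'
def rows(W):
    """world waypoints (x,y,z,phi[deg of tool x]) -> increments from the present pose"""
    s=manip.state();w,x,y,z=s["tool_rot"];p=s["tool_pos"]
    from scipy.spatial.transform import Rotation as R
    M=R.from_quat([x,y,z,w]).as_matrix();ph=np.degrees(np.arctan2(M[1,0],M[0,0]))
    print("now",p.round(4),round(ph,2),"t",round(s["time"],2),s["contact_force"].round(1),s["gripper_width"].round(3),s["grasp_force"])
    for a in W:
        q=M.T@(np.array(a[:3])-p)/.5;dy=-(((a[3]-ph)+180)%360-180)
        print(a,"d",q.round(3),"yaw",round(np.radians(dy)/1.5,3))
E
python3 -c "
from h import *
rows([(.494,.276,.40,107.9)])
b=np.array([0.5507,-.1123]);c,s=np.cos(-.106),np.sin(-.106)
for x,y in((.125,.18),(-.125,.18),(-.125,-.18),(.125,-.18)):print(x,y,proj('scene',[b[0]+c*x-s*y,b[1]+s*x+c*y,.085])/.7)"
```

```text
Traceback (most recent call last):
  File "h.py", line 19, in rows
    print("now",p.round(4),round(ph,2),"t",round(s["time"],2),s["contact_force"].round(1),s["gripper_width"].round(3),s["grasp_force"])
                                                                                          ^^^^^^^^^^^^^^^^^^^^^^^^
AttributeError: 'float' object has no attribute 'round'
```

```bash
sed -i 's/s\["gripper_width"\].round(3)/round(s["gripper_width"],3)/' h.py
python3 -c "
from h import *
rows([(.494,.276,.40,107.9)])
b=np.array([0.5507,-.1123]);c,s=np.cos(-.106),np.sin(-.106)
for x,y in((.125,.18),(-.125,.18),(-.125,-.18),(.125,-.18)):print(x,y,proj('scene',[b[0]+c*x-s*y,b[1]+s*x+c*y,.085])/.7)"
```

```text
now [ 0.2391 -0.5768  0.2302] 22.51 t 0.1 [-0.8  0.6  0.2] 1.001 0.0
(0.494, 0.276, 0.4, 107.9) d [ 1.124 -1.381 -0.337] yaw -0.994
0.125 0.18 [[476.37497664 350.94676016]]
-0.125 0.18 [[396.04349192 285.1017084 ]]
-0.125 -0.18 [[230.13339509 349.64803173]]
0.125 -0.18 [[296.97197414 437.17502878]]
```

send_rows(increments=[{"dz": -0.2, "claw": -1}, {"dx": 0.08, "dy": -0.1, "dz": -0.34, "yaw": -0.1, "claw": -1}, {"dx": 0.62, "dy": -0.76, "dz": -0.34, "yaw": -0.5, "claw": -1}, {"dx": 0.62, "dy": -0.76, "dz": -0.34, "yaw": -0.5, "claw": -1}, {"dx": 0.62, "dy": -0.76, "dz": -0.34, "yaw": -0.5, "claw": -1}, {"dx": 0.62, "dy": -0.76, "dz": -0.34, "yaw": -0.5, "claw": -1}, {"dx": 0.62, "dy": -0.76, "dz": -0.34, "yaw": -0.5, "claw": -1}, {"dx": 0.62, "dy": -0.76, "dz": -0.34, "yaw": -0.5, "claw": -1}, {"dx": 0.62, "dy": -0.76, "dz": -0.34, "yaw": -0.5, "claw": -1}, {"dx": 0.62, "dy": -0.76, "dz": -0.34, "yaw": -0.5, "claw": -1}, {"dx": 0.62, "dy": -0.76, "dz": -0.34, "yaw": -0.5, "claw": -1}])

```text
invalid input
```

```bash
python3 -c "
from h import *
rows([(.494,.276,.40,107.9)])"
```

```text
now [ 0.2391 -0.5768  0.2302] 22.51 t 0.1 [-0.8  0.6  0.2] 1.001 0.0
(0.494, 0.276, 0.4, 107.9) d [ 1.124 -1.381 -0.337] yaw -0.994
```

send_rows(increments=[{"dx": 0, "dy": 0, "dz": -0.2, "yaw": 0, "claw": -1}, {"dx": 0.08, "dy": -0.1, "dz": -0.34, "yaw": -0.1, "claw": -1}, {"dx": 0.62, "dy": -0.76, "dz": -0.34, "yaw": -0.5, "claw": -1}, {"dx": 0.62, "dy": -0.76, "dz": -0.34, "yaw": -0.5, "claw": -1}, {"dx": 0.62, "dy": -0.76, "dz": -0.34, "yaw": -0.5, "claw": -1}, {"dx": 0.62, "dy": -0.76, "dz": -0.34, "yaw": -0.5, "claw": -1}, {"dx": 0.62, "dy": -0.76, "dz": -0.34, "yaw": -0.5, "claw": -1}, {"dx": 0.62, "dy": -0.76, "dz": -0.34, "yaw": -0.5, "claw": -1}, {"dx": 0.62, "dy": -0.76, "dz": -0.34, "yaw": -0.5, "claw": -1}, {"dx": 0.62, "dy": -0.76, "dz": -0.34, "yaw": -0.5, "claw": -1}])

```text
time: 1.35
tool_pos: [0.3804, -0.105, 0.4018]
tool_rot: [0.0, 0.84, 0.542, 0.0]
contact_force: [1.5, -0.7, -0.3]
gripper_width: 0.998
grasp_force: 0.0
```

```bash
python3 -c "
from h import *
rows([(.494,.276,.40,107.9)])"
```

```text
now [ 0.3804 -0.105   0.4018] 65.7 t 1.35 [ 1.5 -0.7 -0.3] 0.998 0.0
(0.494, 0.276, 0.4, 107.9) d [ 0.788 -0.106  0.004] yaw -0.491
```

send_rows(increments=[{"dx": 0.785, "dy": -0.106, "dz": 0.0, "yaw": -0.491, "claw": -1}, {"dx": 0.785, "dy": -0.106, "dz": 0.0, "yaw": -0.491, "claw": -1}, {"dx": 0.785, "dy": -0.106, "dz": 0.0, "yaw": -0.491, "claw": -1}, {"dx": 0.785, "dy": -0.106, "dz": 0.0, "yaw": -0.491, "claw": -1}, {"dx": 0.785, "dy": -0.106, "dz": 0.0, "yaw": -0.491, "claw": -1}, {"dx": 0.785, "dy": -0.106, "dz": 0.0, "yaw": -0.491, "claw": -1}, {"dx": 0.785, "dy": -0.106, "dz": 0.0, "yaw": -0.491, "claw": -1}, {"dx": 0.785, "dy": -0.106, "dz": 0.0, "yaw": -0.491, "claw": -1}, {"dx": 0.785, "dy": -0.106, "dz": 0.0, "yaw": -0.491, "claw": -1}])

```text
time: 2.48
tool_pos: [0.4948, 0.2703, 0.4015]
tool_rot: [0.0, 0.591, 0.807, -0.0]
contact_force: [-0.5, -0.4, -0.1]
gripper_width: 0.999
grasp_force: 0.0
```

```bash
cat > look.py <<'E'
import sys,cv2,numpy as np
from plant import manip
n,o=sys.argv[1:3]
im=manip.grab_frame(n)[:,:,::-1]
if len(sys.argv)>3:
    x0,x1,y0,y1=map(int,sys.argv[3:7]);im=im[y0:y1,x0:x1]
k=min(800/im.shape[1],600/im.shape[0]);print("scale",k)
cv2.imwrite(f"pics/{o}.png",cv2.resize(im,None,fx=k,fy=k,interpolation=cv2.INTER_CUBIC))
E
python3 -c "
from h import *
rows([(.494,.276,.276,107.9)])"; python3 look.py wrist w1
```

```text
now [0.4948 0.2703 0.4015] 107.6 t 2.48 [-0.5 -0.4 -0.1] 0.999 0.0
(0.494, 0.276, 0.276, 107.9) d [0.012 0.002 0.251] yaw -0.003
scale 1.4285714285714286
```

View pics/w1.png

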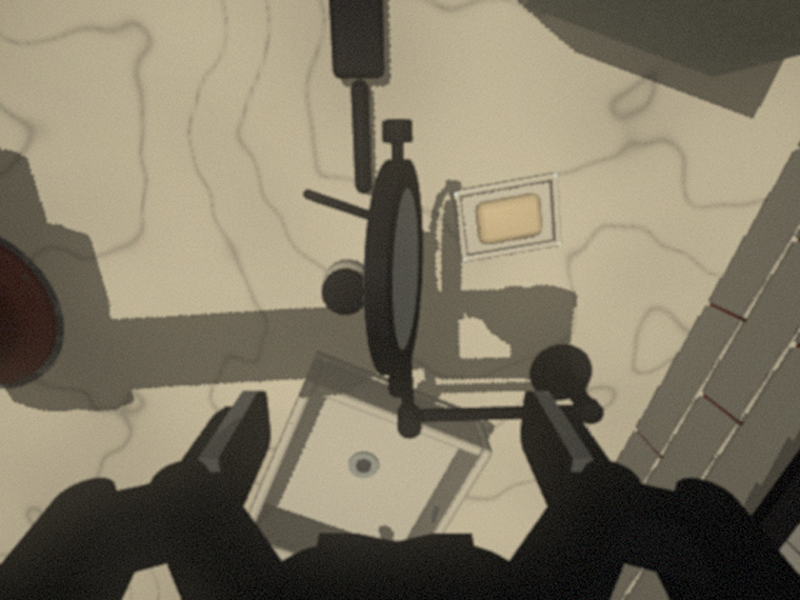

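The wrist view has the mirror edge-on at x≈395, between the fingers at 270 and 525 and square to them. Its top leans slightly toward the robot. I'll descend and grip.

send_rows(increments=[{"dx": 0.01, "dy": 0.003, "dz": 0.12, "yaw": -0.003, "claw": -1}, {"dx": 0.01, "dy": 0.003, "dz": 0.2, "yaw": -0.003, "claw": -1}, {"dx": 0.01, "dy": 0.003, "dz": 0.25, "yaw": -0.003, "claw": -1}, {"dx": 0.01, "dy": 0.003, "dz": 0.25, "yaw": -0.003, "claw": -1}, {"dx": 0.01, "dy": 0.003, "dz": 0.25, "yaw": -0.003, "claw": 0}, {"dx": 0.01, "dy": 0.003, "dz": 0.25, "yaw": -0.003, "claw": 0.3}, {"dx": 0.01, "dy": 0.003, "dz": 0.25, "yaw": -0.003, "claw": 0.5}, {"dx": 0.01, "dy": 0.003, "dz": 0.25, "yaw": -0.003, "claw": 0.6}, {"dx": 0.01, "dy": 0.003, "dz": 0.25, "yaw": -0.003, "claw": 0.7}, {"dx": 0.01, "dy": 0.003, "dz": 0.25, "yaw": -0.003, "claw": 0.8}, {"dx": 0.01, "dy": 0.003, "dz": 0.25, "yaw": -0.003, "claw": 0.8}])

```text
time: 3.9
tool_pos: [0.495, 0.2768, 0.2769]
tool_rot: [0.0, 0.588, 0.809, 0.001]
contact_force: [-0.5, -0.3, 4.0]
gripper_width: 0.156
grasp_force: 58.5
```

```bash
python3 - <<'E'
from h import *
col=np.array([.7676,.1483]);a=np.array([.3311,-.0336,-.0529]);k=np.array([1.5602,-.0388,-1.7048])
W=[]
for u in np.linspace(0,1,18):
    _,q,pp=fk(col,*(a*(1-u)+k*u));W.append((q[0].round(4),q[1].round(4),.276,round(np.degrees(np.arctan2(pp[1],pp[0])),1)))
rows(W)
E
```

```text
now [0.495  0.2768 0.2769] 107.95 t 3.9 [-0.5 -0.3  4. ] 0.156 58.511980175971985
(np.float64(0.4941), np.float64(0.2762), 0.276, np.float64(107.9)) d [-0.001 -0.002  0.002] yaw 0.001
(np.float64(0.4855), np.float64(0.2561), 0.276, np.float64(106.5)) d [-0.034 -0.031  0.002] yaw 0.017
(np.float64(0.4784), np.float64(0.2354), 0.276, np.float64(105.0)) d [-0.069 -0.057  0.002] yaw 0.034
(np.float64(0.4728), np.float64(0.2143), 0.276, np.float64(103.6)) d [-0.105 -0.081  0.002] yaw 0.051
(np.float64(0.4688), np.float64(0.1928), 0.276, np.float64(102.2)) d [-0.144 -0.102  0.002] yaw 0.067
(np.float64(0.4663), np.float64(0.171), 0.276, np.float64(100.8)) d [-0.184 -0.12   0.002] yaw 0.083
(np.float64(0.4654), np.float64(0.1491), 0.276, np.float64(99.4)) d [-0.225 -0.135  0.002] yaw 0.099
(np.float64(0.4661), np.float64(0.1273), 0.276, np.float64(98.0)) d [-0.267 -0.147  0.002] yaw 0.116
(np.float64(0.4684), np.float64(0.1055), 0.276, np.float64(96.6)) d [-0.31  -0.156  0.002] yaw 0.132
(np.float64(0.4722), np.float64(0.0839), 0.276, np.float64(95.2)) d [-0.353 -0.162  0.002] yaw 0.148
(np.float64(0.4776), np.float64(0.0627), 0.276, np.float64(93.8)) d [-0.397 -0.165  0.002] yaw 0.165
(np.float64(0.4845), np.float64(0.0419), 0.276, np.float64(92.4)) d [-0.441 -0.165  0.002] yaw 0.181
(np.float64(0.4929), np.float64(0.0217), 0.276, np.float64(91.0)) d [-0.484 -0.161  0.002] yaw 0.197
(np.float64(0.5028), np.float64(0.0021), 0.276, np.float64(89.6)) d [-0.528 -0.155  0.002] yaw 0.214
(np.float64(0.514), np.float64(-0.0167), 0.276, np.float64(88.2)) d [-0.57  -0.145  0.002] yaw 0.23
(np.float64(0.5266), np.float64(-0.0347), 0.276, np.float64(86.8)) d [-0.612 -0.132  0.002] yaw 0.246
(np.float64(0.5404), np.float64(-0.0517), 0.276, np.float64(85.3)) d [-0.653 -0.116  0.002] yaw 0.264
(np.float64(0.5555), np.float64(-0.0676), 0.276, np.float64(83.9)) d [-0.693 -0.097  0.002] yaw 0.28
```

send_rows(increments=[{"dx": -0.017, "dy": -0.016, "dz": 0, "yaw": 0.008, "claw": 0.8}, {"dx": -0.034, "dy": -0.031, "dz": 0, "yaw": 0.017, "claw": 0.8}, {"dx": -0.051, "dy": -0.044, "dz": 0, "yaw": 0.025, "claw": 0.8}, {"dx": -0.069, "dy": -0.057, "dz": 0, "yaw": 0.034, "claw": 0.8}, {"dx": -0.087, "dy": -0.069, "dz": 0, "yaw": 0.042, "claw": 0.8}, {"dx": -0.105, "dy": -0.081, "dz": 0, "yaw": 0.051, "claw": 0.8}, {"dx": -0.124, "dy": -0.092, "dz": 0, "yaw": 0.059, "claw": 0.8}, {"dx": -0.144, "dy": -0.102, "dz": 0, "yaw": 0.067, "claw": 0.8}, {"dx": -0.164, "dy": -0.111, "dz": 0, "yaw": 0.075, "claw": 0.8}, {"dx": -0.184, "dy": -0.12, "dz": 0, "yaw": 0.083, "claw": 0.8}, {"dx": -0.204, "dy": -0.128, "dz": 0, "yaw": 0.091, "claw": 0.8}, {"dx": -0.225, "dy": -0.135, "dz": 0, "yaw": 0.099, "claw": 0.8}, {"dx": -0.246, "dy": -0.141, "dz": 0, "yaw": 0.108, "claw": 0.8}, {"dx": -0.267, "dy": -0.147, "dz": 0, "yaw": 0.116, "claw": 0.8}, {"dx": -0.288, "dy": -0.152, "dz": 0, "yaw": 0.124, "claw": 0.8}, {"dx": -0.31, "dy": -0.156, "dz": 0, "yaw": 0.132, "claw": 0.8}])

```text
time: 5.9
tool_pos: [0.4679, 0.1049, 0.2768]
tool_rot: [-0.0, 0.666, 0.746, 0.0]
contact_force: [1.3, 2.3, 6.0]
gripper_width: 0.156
grasp_force: 59.1
```

```bash
python3 - <<'E'
from h import *
col=np.array([.7676,.1483]);a=np.array([.3311,-.0336,-.0529]);k=np.array([1.5602,-.0388,-1.7048])
W=[]
for u in np.linspace(8,17,10)/17:
    _,q,pp=fk(col,*(a*(1-u)+k*u));W.append((float(q[0]),float(q[1]),.276,round(np.degrees(np.arctan2(pp[1],pp[0])),1)))
rows(W)
E
```

```text
now [0.4679 0.1049 0.2768] 96.55 t 5.9 [1.3 2.3 6. ] 0.156 59.07673358917236
(0.46835888868553177, 0.10548155308805124, 0.276, np.float64(96.6)) d [0.001 0.001 0.002] yaw -0.001
(0.47220000744916135, 0.0839224600817674, 0.276, np.float64(95.2)) d [-0.043  0.004  0.002] yaw 0.016
(0.47759251065911057, 0.0626948586852871, 0.276, np.float64(93.8)) d [-0.086  0.01   0.002] yaw 0.032
(0.484508555702444, 0.041910250471452096, 0.276, np.float64(92.4)) d [-0.129  0.019  0.001] yaw 0.048
(0.492912295974258, 0.02167784499851909, 0.276, np.float64(91.0)) d [-0.171  0.031  0.001] yaw 0.065
(0.5027600666495075, 0.0021039859760532548, 0.276, np.float64(89.6)) d [-0.212  0.046  0.001] yaw 0.081
(0.5140006115422162, -0.01670840769739912, 0.276, np.float64(88.2)) d [-0.252  0.064  0.001] yaw 0.097
(0.526575349873529, -0.03466038308680752, 0.276, np.float64(86.8)) d [-0.291  0.085  0.001] yaw 0.113
(0.5404186815602483, -0.05165747371787667, 0.276, np.float64(85.3)) d [-0.328  0.108  0.001] yaw 0.131
(0.5554583294329194, -0.06761019668111856, 0.276, np.float64(83.9)) d [-0.363  0.135  0.001] yaw 0.147
```

send_rows(increments=[{"dx": -0.022, "dy": 0.002, "dz": 0, "yaw": 0.008, "claw": 0.8}, {"dx": -0.043, "dy": 0.004, "dz": 0, "yaw": 0.016, "claw": 0.8}, {"dx": -0.065, "dy": 0.007, "dz": 0, "yaw": 0.024, "claw": 0.8}, {"dx": -0.086, "dy": 0.01, "dz": 0, "yaw": 0.032, "claw": 0.8}, {"dx": -0.108, "dy": 0.014, "dz": 0, "yaw": 0.04, "claw": 0.8}, {"dx": -0.129, "dy": 0.019, "dz": 0, "yaw": 0.048, "claw": 0.8}, {"dx": -0.15, "dy": 0.025, "dz": 0, "yaw": 0.057, "claw": 0.8}, {"dx": -0.171, "dy": 0.031, "dz": 0, "yaw": 0.065, "claw": 0.8}, {"dx": -0.192, "dy": 0.038, "dz": 0, "yaw": 0.073, "claw": 0.8}, {"dx": -0.212, "dy": 0.046, "dz": 0, "yaw": 0.081, "claw": 0.8}, {"dx": -0.232, "dy": 0.055, "dz": 0, "yaw": 0.089, "claw": 0.8}, {"dx": -0.252, "dy": 0.064, "dz": 0, "yaw": 0.097, "claw": 0.8}, {"dx": -0.272, "dy": 0.074, "dz": 0, "yaw": 0.105, "claw": 0.8}, {"dx": -0.291, "dy": 0.085, "dz": 0, "yaw": 0.113, "claw": 0.8}, {"dx": -0.31, "dy": 0.096, "dz": 0, "yaw": 0.122, "claw": 0.8}, {"dx": -0.328, "dy": 0.108, "dz": 0, "yaw": 0.13, "claw": 0.8}, {"dx": -0.346, "dy": 0.121, "dz": 0, "yaw": 0.138, "claw": 0.8}, {"dx": -0.363, "dy": 0.135, "dz": 0, "yaw": 0.147, "claw": 0.8}, {"dx": -0.363, "dy": 0.135, "dz": 0, "yaw": 0.147, "claw": 0.8}])

```text
time: 8.28
tool_pos: [0.5559, -0.0682, 0.2768]
tool_rot: [-0.0, 0.744, 0.668, -0.0]
contact_force: [1.7, -0.2, 6.5]
gripper_width: 0.157
grasp_force: 59.1
```

```bash
python3 -c "
from h import *
rows([(.5554,-.0676,.40,83.9)])"; python3 look.py top t2 180 420 100 280
```

```text
now [ 0.5559 -0.0682  0.2768] 83.87 t 8.28 [ 1.7 -0.2  6.5] 0.157 59.089332818984985
(0.5554, -0.0676, 0.4, 83.9) d [ 0.001 -0.001 -0.246] yaw -0.0
scale 3.3333333333333335
```

View pics/t2.png

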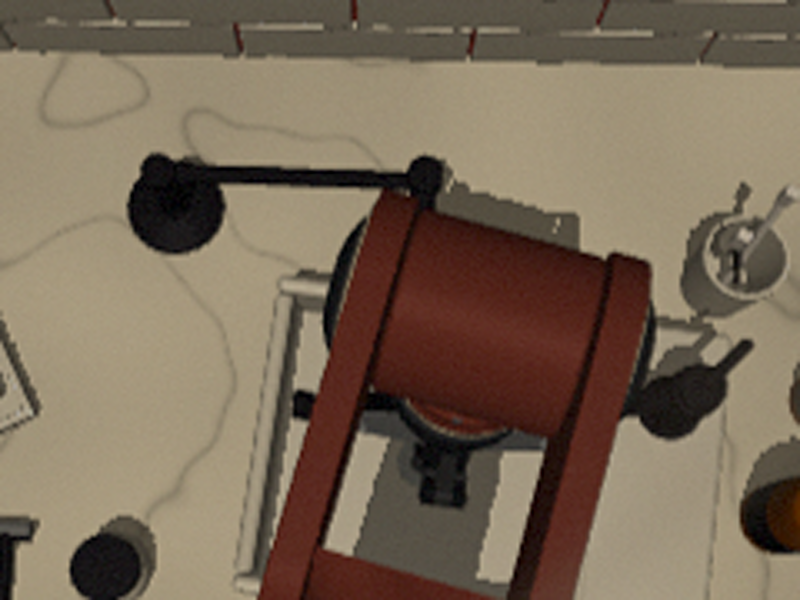

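The top view shows the mirror held over the bowl with the elbow at the back, clear of the tap. I'll release, rise, close the fingers and move behind the disc.

send_rows(increments=[{"dx": 0, "dy": 0, "dz": 0, "yaw": 0, "claw": 0.3}, {"dx": 0, "dy": 0, "dz": 0, "yaw": 0, "claw": -0.5}, {"dx": 0, "dy": 0, "dz": 0, "yaw": 0, "claw": -1}, {"dx": 0, "dy": 0, "dz": 0, "yaw": 0, "claw": -1}, {"dx": 0, "dy": 0, "dz": 0, "yaw": 0, "claw": -1}, {"dx": 0, "dy": 0, "dz": -0.06, "yaw": 0, "claw": -1}, {"dx": 0, "dy": 0, "dz": -0.15, "yaw": 0, "claw": -1}, {"dx": 0, "dy": 0, "dz": -0.2, "yaw": 0, "claw": -1}, {"dx": 0, "dy": 0.1, "dz": -0.2, "yaw": 0, "claw": 1}, {"dx": 0, "dy": 0.12, "dz": -0.2, "yaw": 0, "claw": 1}, {"dx": 0, "dy": 0.12, "dz": -0.2, "yaw": 0, "claw": 1}, {"dx": 0, "dy": 0.12, "dz": -0.2, "yaw": 0, "claw": 1}, {"dx": 0, "dy": 0.12, "dz": -0.2, "yaw": 0, "claw": 1}, {"dx": 0, "dy": 0.12, "dz": -0.2, "yaw": 0, "claw": 1}])

```text
time: 10.07
tool_pos: [0.6154, -0.0736, 0.3767]
tool_rot: [0.0, 0.743, 0.669, 0.0]
contact_force: [-0.2, 1.0, -0.5]
gripper_width: 0.002
grasp_force: 0.0
```

```bash
python3 - <<'E'
from h import *
c=np.array([.5559,-.0682]);f=np.array([np.cos(np.radians(-6.1)),np.sin(np.radians(-6.1))])
W=[(*(c+.055*f),.300,83.9)]
for t in list(range(0,76,15))+[90]+list(range(105,136,10)):
    a=np.radians(t);k=np.clip((90-t)/15,-1,1)*.0145
    q=.064*np.array([-np.sin(a),np.cos(a)])+.007*np.array([np.cos(a),np.sin(a)])+[k,0]
    W.append((*(c+q[0]*f),.238+q[1],83.9))
rows([tuple(float(round(x,4)) for x in w) for w in W])
E
python3 look.py wrist w2
```

```text
now [ 0.6154 -0.0736  0.3767] 83.95 t 10.07 [-0.2  1.  -0.5] 0.002 0.0
(0.6106, -0.074, 0.3, 83.9) d [-0.002 -0.01   0.153] yaw 0.001
(0.5773, -0.0705, 0.302, 83.9) d [-0.002 -0.077  0.149] yaw 0.001
(0.5606, -0.0687, 0.3016, 83.9) d [-0.002 -0.11   0.15 ] yaw 0.001
(0.5445, -0.067, 0.2969, 83.9) d [-0.002 -0.143  0.16 ] yaw 0.001
(0.5302, -0.0655, 0.2882, 83.9) d [-0.002 -0.171  0.177] yaw 0.001
(0.5187, -0.0642, 0.2761, 83.9) d [-0.002 -0.194  0.201] yaw 0.001
(0.5107, -0.0634, 0.2613, 83.9) d [-0.002 -0.211  0.231] yaw 0.001
(0.4923, -0.0614, 0.245, 83.9) d [-0.002 -0.248  0.263] yaw 0.001
(0.4782, -0.0599, 0.2282, 83.9) d [-0.002 -0.276  0.297] yaw 0.001
(0.4809, -0.0602, 0.2173, 83.9) d [-0.002 -0.271  0.319] yaw 0.001
(0.4854, -0.0607, 0.207, 83.9) d [-0.002 -0.261  0.339] yaw 0.001
(0.4916, -0.0613, 0.1977, 83.9) d [-0.002 -0.249  0.358] yaw 0.001
scale 1.4285714285714286
```

View pics/w2.png

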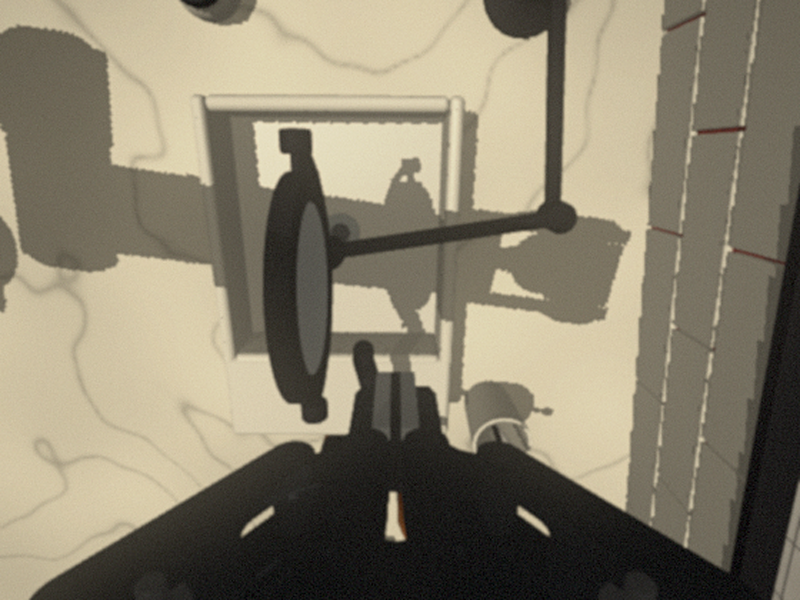

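The wrist view shows the disc upright at x≈300, with the drain at (342,228) beside the pin, so the mirror is centred and square. Next I push the top rim toward the robot and down.

send_rows(increments=[{"dx": 0, "dy": -0.01, "dz": 0.1, "yaw": 0, "claw": 1}, {"dx": 0, "dy": -0.01, "dz": 0.15, "yaw": 0, "claw": 1}, {"dx": 0, "dy": -0.05, "dz": 0.15, "yaw": 0, "claw": 1}, {"dx": 0, "dy": -0.077, "dz": 0.15, "yaw": 0, "claw": 1}, {"dx": 0, "dy": -0.095, "dz": 0.15, "yaw": 0, "claw": 1}, {"dx": 0, "dy": -0.11, "dz": 0.15, "yaw": 0, "claw": 1}, {"dx": 0, "dy": -0.127, "dz": 0.155, "yaw": 0, "claw": 1}, {"dx": 0, "dy": -0.143, "dz": 0.16, "yaw": 0, "claw": 1}, {"dx": 0, "dy": -0.157, "dz": 0.168, "yaw": 0, "claw": 1}, {"dx": 0, "dy": -0.171, "dz": 0.177, "yaw": 0, "claw": 1}, {"dx": 0, "dy": -0.183, "dz": 0.19, "yaw": 0, "claw": 1}, {"dx": 0, "dy": -0.194, "dz": 0.201, "yaw": 0, "claw": 1}, {"dx": 0, "dy": -0.203, "dz": 0.216, "yaw": 0, "claw": 1}, {"dx": 0, "dy": -0.211, "dz": 0.231, "yaw": 0, "claw": 1}, {"dx": 0, "dy": -0.23, "dz": 0.247, "yaw": 0, "claw": 1}, {"dx": 0, "dy": -0.248, "dz": 0.263, "yaw": 0, "claw": 1}, {"dx": 0, "dy": -0.248, "dz": 0.263, "yaw": 0, "claw": 1}])

```text
time: 12.25
tool_pos: [0.4913, -0.0604, 0.2435]
tool_rot: [-0.001, 0.743, 0.669, -0.001]
contact_force: [0.0, -0.0, 0.2]
gripper_width: 0.002
grasp_force: 0.0
```

```bash
python3 -c "
from h import *
rows([])"; python3 look.py scene s3 160 440 100 310
```

```text
now [ 0.4913 -0.0604  0.2435] 83.95 t 12.25 [ 0.  -0.   0.2] 0.002 0.0
scale 2.857142857142857
```

View pics/s3.png

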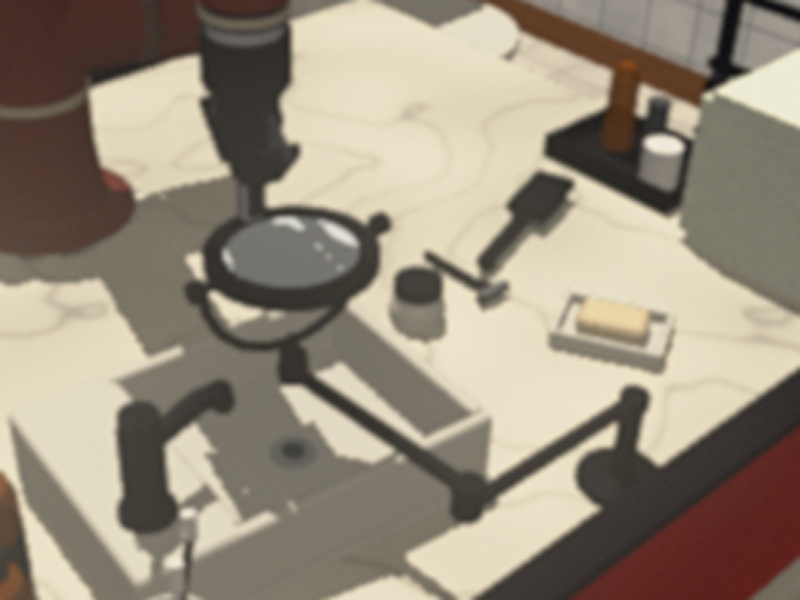

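The disc is now horizontal at about (290,255) with the magnifying face up, and the other items haven't moved. I'll push it on past level, then come up behind the raised rim with the gripper open.

send_rows(increments=[{"dx": 0, "dy": -0.014, "dz": 0.017, "yaw": 0, "claw": 1}, {"dx": 0, "dy": -0.028, "dz": 0.034, "yaw": 0, "claw": 1}, {"dx": 0, "dy": -0.023, "dz": 0.056, "yaw": 0, "claw": 1}, {"dx": 0, "dy": -0.013, "dz": 0.076, "yaw": 0, "claw": 1}, {"dx": 0, "dy": -0.001, "dz": 0.095, "yaw": 0, "claw": 1}, {"dx": 0, "dy": -0.001, "dz": 0.095, "yaw": 0, "claw": 1}, {"dx": 0, "dy": -0.03, "dz": 0.05, "yaw": 0, "claw": 1}, {"dx": 0, "dy": -0.03, "dz": -0.05, "yaw": 0, "claw": 1}, {"dx": 0, "dy": -0.03, "dz": -0.17, "yaw": 0, "claw": 1}, {"dx": 0, "dy": -0.03, "dz": -0.29, "yaw": 0, "claw": 0}, {"dx": 0, "dy": 0.06, "dz": -0.29, "yaw": 0, "claw": -1}, {"dx": 0, "dy": 0.15, "dz": -0.29, "yaw": 0, "claw": -1}, {"dx": 0, "dy": 0.238, "dz": -0.29, "yaw": 0, "claw": -1}, {"dx": 0, "dy": 0.238, "dz": -0.25, "yaw": 0, "claw": -1}, {"dx": 0, "dy": 0.238, "dz": -0.25, "yaw": 0, "claw": -1}])

```text
time: 14.18
tool_pos: [0.6099, -0.0729, 0.3669]
tool_rot: [-0.002, 0.743, 0.669, -0.001]
contact_force: [0.0, -0.3, -0.4]
gripper_width: 1.002
grasp_force: 0.0
```

```bash
python3 - <<'E'
from h import *
c=np.array([.5559,-.0682]);f=np.array([np.cos(np.radians(-6.1)),np.sin(np.radians(-6.1))])
rows([tuple(float(x) for x in (*(c+a*f),z,83.9)) for a,z in ((.055,.265),(.03,.260),(0,.268),(0,.276))])
E
python3 look.py wrist w4
```

```text
now [ 0.6099 -0.0729  0.3669] 83.96 t 14.18 [ 0.  -0.3 -0.4] 1.002 0.0
(0.6105885869273262, -0.07404452392349282, 0.265, 83.9) d [-0.002  0.003  0.204] yaw 0.001
(0.5857301383239961, -0.07138792214008699, 0.26, 83.9) d [-0.002 -0.047  0.214] yaw 0.001
(0.5559, -0.0682, 0.268, 83.9) d [-0.002 -0.107  0.198] yaw 0.001
(0.5559, -0.0682, 0.276, 83.9) d [-0.002 -0.107  0.182] yaw 0.001
scale 1.4285714285714286
```

View pics/w4.png

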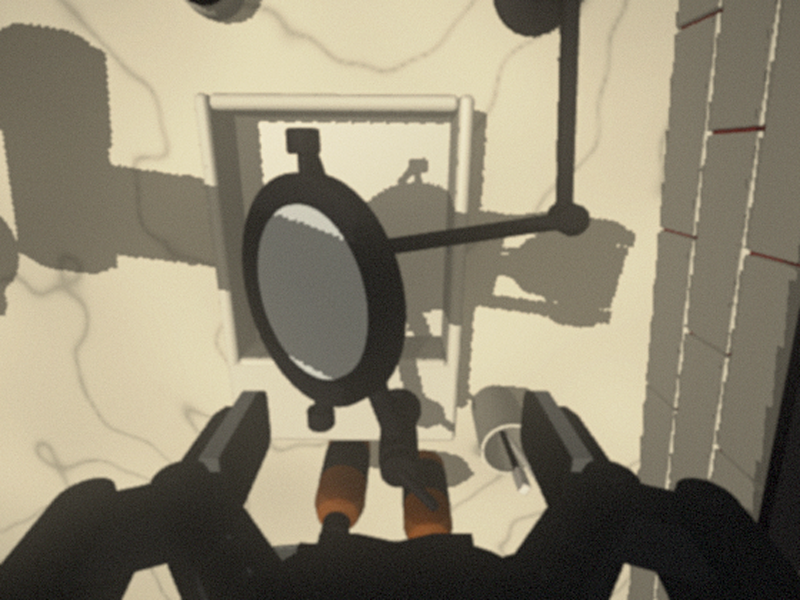

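The disc is tilted past level with its back rim raised at x≈400, inside the finger span, and the magnifying face looks to the robot's side. I'll descend, sweep it forward and close to square it.

send_rows(increments=[{"dx": -0.002, "dy": 0.003, "dz": 0.1, "yaw": 0, "claw": -1}, {"dx": -0.002, "dy": 0.003, "dz": 0.17, "yaw": 0, "claw": -1}, {"dx": -0.002, "dy": 0.003, "dz": 0.204, "yaw": 0, "claw": -1}, {"dx": -0.002, "dy": 0.003, "dz": 0.204, "yaw": 0, "claw": -1}, {"dx": -0.002, "dy": -0.02, "dz": 0.21, "yaw": 0, "claw": -1}, {"dx": -0.002, "dy": -0.047, "dz": 0.214, "yaw": 0, "claw": -1}, {"dx": -0.002, "dy": -0.065, "dz": 0.21, "yaw": 0, "claw": -1}, {"dx": -0.002, "dy": -0.08, "dz": 0.205, "yaw": 0, "claw": -1}, {"dx": -0.002, "dy": -0.095, "dz": 0.2, "yaw": 0, "claw": -1}, {"dx": -0.002, "dy": -0.107, "dz": 0.19, "yaw": 0, "claw": -1}, {"dx": -0.002, "dy": -0.107, "dz": 0.182, "yaw": 0, "claw": -1}, {"dx": -0.002, "dy": -0.107, "dz": 0.182, "yaw": 0, "claw": -0.4}, {"dx": -0.002, "dy": -0.107, "dz": 0.182, "yaw": 0, "claw": 0}, {"dx": -0.002, "dy": -0.107, "dz": 0.182, "yaw": 0, "claw": 0.3}, {"dx": -0.002, "dy": -0.107, "dz": 0.182, "yaw": 0, "claw": 0.5}, {"dx": -0.002, "dy": -0.107, "dz": 0.182, "yaw": 0, "claw": 0.6}, {"dx": -0.002, "dy": -0.107, "dz": 0.182, "yaw": 0, "claw": 0.7}, {"dx": -0.002, "dy": -0.107, "dz": 0.182, "yaw": 0, "claw": 0.8}, {"dx": -0.002, "dy": -0.107, "dz": 0.182, "yaw": 0, "claw": 0.8}, {"dx": -0.002, "dy": -0.107, "dz": 0.182, "yaw": 0, "claw": 0.8}])

```text
time: 16.73
tool_pos: [0.5567, -0.0689, 0.2783]
tool_rot: [-0.001, 0.744, 0.669, -0.001]
contact_force: [-4.3, -3.8, 0.8]
gripper_width: 0.155
grasp_force: 58.4
```

send_rows(increments=[{"dx": 0, "dy": 0, "dz": 0, "yaw": 0, "claw": 0.3}, {"dx": 0, "dy": 0, "dz": 0, "yaw": 0, "claw": -0.5}, {"dx": 0, "dy": 0, "dz": 0, "yaw": 0, "claw": -1}, {"dx": 0, "dy": 0, "dz": 0, "yaw": 0, "claw": -1}, {"dx": 0, "dy": 0, "dz": 0, "yaw": 0, "claw": -1}, {"dx": 0, "dy": 0, "dz": -0.06, "yaw": 0, "claw": -1}, {"dx": 0, "dy": 0, "dz": -0.15, "yaw": 0, "claw": -1}, {"dx": 0, "dy": 0, "dz": -0.25, "yaw": 0, "claw": -1}, {"dx": 0, "dy": -0.1, "dz": -0.3, "yaw": 0, "claw": -1}, {"dx": 0, "dy": -0.2, "dz": -0.3, "yaw": 0, "claw": -1}, {"dx": 0, "dy": -0.25, "dz": -0.3, "yaw": 0, "claw": -1}, {"dx": 0, "dy": -0.25, "dz": -0.3, "yaw": 0, "claw": -1}])

```text
time: 18.23
tool_pos: [0.4326, -0.0552, 0.4299]
tool_rot: [0.001, 0.743, 0.669, 0.001]
contact_force: [0.2, -0.1, 0.6]
gripper_width: 0.992
grasp_force: 0.0
```

```bash
python3 -c "
from h import *
rows([])"; python3 - <<'E'
import cv2,numpy as np
from plant import manip
t=manip.grab_frame("top")[:,:,::-1];s=manip.grab_frame("scene")[:,:,::-1]
np.save("t5.npy",t)
cv2.imwrite("pics/f5.png",np.hstack([cv2.resize(t[140:300,225:385],(400,400),interpolation=2),cv2.resize(s[140:300,180:340],(400,400),interpolation=2)]))
E
```

```text
now [ 0.4326 -0.0552  0.4299] 83.94 t 18.23 [ 0.2 -0.1  0.6] 0.992 0.0
```

View pics/f5.png

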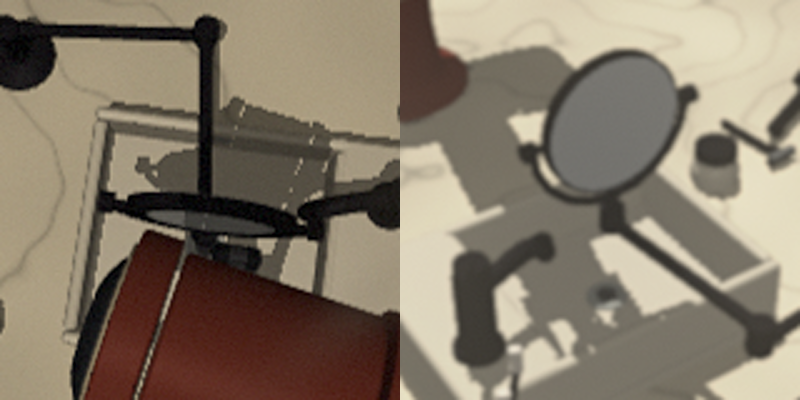

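The plain, thin-rimmed face now looks to the back. I'll check the pose from the knobs: top (106,200) and (315,232), scene (527,153) and (688,94).

```bash
python3 - <<'E'
from h import *
O=[("top",1,(225+106/2.5,140+200/2.5)),("top",-1,(225+315/2.5,140+232/2.5)),("scene",1,(180+288/2.5,140+94/2.5)),("scene",-1,(180+127/2.5,140+153/2.5))]
def r(v):
    p=np.array([-np.sin(v[2]),np.cos(v[2]),0])
    return np.concatenate([proj(n,np.array([v[0],v[1],.238])+s*.094*p)[0]-o for n,s,o in O])
v=least_squares(r,[.555,-.07,-.1]).x;print(v,r(v).round(1))
p=np.array([-np.sin(v[2]),np.cos(v[2]),0]);n=np.array([p[1],-p[0],0]);th=np.linspace(0,6.283,200)
for t in(-.3,-.15,0,.15,.3):
    z=np.array([0,0,1])*np.cos(t)+n*np.sin(t);q=np.array([v[0],v[1],.238])+.072*(np.outer(np.cos(th),p)+np.outer(np.sin(th),z))+.007*n
    q=(proj("scene",q)-[180,140])*2.5+[400,0];print(t,q.min(0).round(),q.max(0).round())
E
```

```text
[ 0.55640376 -0.06112654 -0.11883108] [-1.  -0.   0.7 -0.5  0.4 -0.2 -1.  -0.2]
-0.3 [548.  50.] [676. 198.]
-0.15 [548.  53.] [675. 195.]
0 [549.  56.] [675. 190.]
0.15 [549.  62.] [676. 185.]
0.3 [548.  68.] [677. 178.]
```

```bash
python3 - <<'E'
from h import *
import cv2
s=cv2.cvtColor(manip.grab_frame("scene"),cv2.COLOR_RGB2GRAY)
g=cv2.resize(s[150:230,225:305],None,fx=5,fy=5,interpolation=cv2.INTER_CUBIC)
seed=g[(190-150)*5,(265-225)*5]; print("glass grey",seed)
m=np.zeros((402,402),np.uint8);cv2.floodFill(g.copy(),m,(200,200),0,25,25,cv2.FLOODFILL_MASK_ONLY|cv2.FLOODFILL_FIXED_RANGE|(255<<8))
m=cv2.morphologyEx(m[1:-1,1:-1],cv2.MORPH_OPEN,np.ones((9,9)))
c=max(cv2.findContours(m,0,cv2.CHAIN_APPROX_NONE)[0],key=cv2.contourArea)
obs=c[:,0]/5+[225-.4,150-.4];print(obs.min(0),obs.max(0))
from scipy.spatial import cKDTree
th=np.linspace(0,6.283,400)
def model(v):
    p=np.array([-np.sin(v[2]),np.cos(v[2]),0]);n=np.array([p[1],-p[0],0]);z=np.array([0,0,1])*np.cos(v[3])+n*np.sin(v[3]);x=n*np.cos(v[3])-np.array([0,0,1])*np.sin(v[3])
    return proj("scene",np.array([v[0],v[1],.238])+v[4]*(np.outer(np.cos(th),p)+np.outer(np.sin(th),z))+.007*x)
f=lambda w:cKDTree(model([w[0],w[1],-.119,w[2],w[3]])).query(obs)[0]
for t0 in(-.2,0.,.2):
    o=least_squares(f,[.556,-.063,t0,.071],diff_step=1e-3,loss="soft_l1",f_scale=.3);print(o.x.round(4),o.cost)
for yaw in(-.08,-.16):
    o=least_squares(lambda w:cKDTree(model([w[0],w[1],yaw,w[2],w[3]])).query(obs)[0],[.556,-.063,0,.071],diff_step=1e-3,loss="soft_l1",f_scale=.3);print(yaw,o.x.round(4),o.cost)
E
```

```text
glass grey 115
[240. 162.] [290.4 217.6]
[ 0.5552 -0.0597  0.0372  0.0733] 88.07840430102436
[ 0.5553 -0.0595  0.021   0.0727] 85.96569758058635
[ 0.5553 -0.0596  0.0284  0.073 ] 85.87223344206738
-0.08 [ 0.5551 -0.0596  0.0251  0.0739] 81.48798617632514
-0.16 [ 0.5554 -0.0595  0.0195  0.0719] 137.7438820562509
```

```bash
python3 -c "
from plant import manip
print(manip.job_done())"
```

```text
the job is handed in; nothing more can be done
None
```

The mirror hangs within about 10 mm of the middle of the bowl, upright and square to within about 2 degrees, with its magnifying face to the front. It is released, the toiletries were left alone, and the job was handed in at about 18 s (no verdict was returned).

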